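# Uncover the charging dock and slide the battery pack home

### The job

Take the orange dust cover off the charging dock by its fin and hang it over the steel bar so that it straddles the bar and stays there by itself. Then push the blue battery pack along the table, flat and never lifted, yellow-striped end first, into the dock's rails until it is fully home and both yellow detent rollers have sprung back in behind its side ribs. Leave the kettle, the bottle, the bowl and the tin standing where they are.

Things in the scene. Friction and masses are not known exactly. Their poses are not given: they have to be found in the camera images.
- dock: Grey charging dock fixed to the table. Origin: on the table, where the centre of the battery's underside lies when fully home; x = sliding-in direction, z up. Two rails, x -61 to 61 mm, 24 mm high, outer faces at y +-70 mm, walls 116 mm apart; lips over the channel reach in to y = +-50 mm, underside 19 mm up, so nothing drops in from above. Black roller housings on the rails are 40 mm high.
- dock_mouth (a point): Middle of the dock's mouth on the table, dock x = -110 mm, same axes as the dock. Yellow flared guides, 24 mm high, narrow from about 150 mm wide here to the 116 mm channel at dock x = -60 mm.
- dock_stop (a point): Middle of the stop face at dock x = 60 mm, 30 mm up, which the battery's front meets. Behind it is the grey head block, 66 mm long (x), 144 mm wide, 65 mm high.
- detent_left (a joint): Sprung yellow upright roller, 16 mm diameter, centre 30 mm up, on the dock's +y rail at dock x = -1.5 mm. 0 = sprung fully out (tip 43.5 mm from the dock's centre line); grows in metres (to about 0.0035) while a battery rib pushes it aside, and returns to 0 once the rib has passed. Passing takes roughly 10 N of push in all.
- detent_right (a joint): The same roller on the dock's -y rail.
- battery: Loose blue battery, about 0.6 kg, flat on the table before the dock's mouth; too wide to grip. Origin: centre of the underside; x towards the yellow-striped leading end. 120 mm long (x), 42 mm high; black foot 112 mm wide (y), z 2 to 16 mm, on a 2 mm sole 64 x 60 mm; blue body above it 84 mm wide; flat ends. A rib 5 mm proud on each side at x = 10 mm snaps past the rollers.
- cover: Loose orange cover, 0.18 kg, an upside-down U standing on its skirts between the dock's rails. Origin: centre between the skirts' lower edges; x along its length, z up; same either way round. 90 mm long (x), 52 mm wide; skirts 5 mm thick, 70 mm deep, 42 mm apart; top plate z 70 to 75 mm. Fin to grip on top: 60 mm long (x), 12 mm thick (y), z 75 to 105 mm.
- cover_crown (a point): Point in the middle of the underside of the cover's top plate, 70 mm above the cover's origin; this face rests on the bar when hung.
- bar: Steel hanging bar on two posts, fixed to the table. Origin on the table below the bar's middle; y along the bar. Bar 240 mm long between post centres, 16 mm diameter, its axis 180 mm above the table; posts 20 mm diameter on round feet 70 mm across.
- bar_mid (a point): Middle of the bar's axis, 180 mm above the table; y along the bar, z up.
- kettle: Bystander: glass kettle with orange lid and orange handle, 108 mm across, 197 mm high, handle reaching 104 mm out along its x axis; origin at the centre of its foot.
- bottle: Bystander: clear bottle with a red cap, 66 mm across, 200 mm high; origin at the centre of its foot.
- tin: Bystander: green-banded metal tin, 90 mm across, 85 mm high; origin at the centre of its foot.
- bowl: Bystander: white bowl, 116 mm across, 60 mm high; origin at the centre of its foot.
Not all that is in view belongs to the job. Of the things that look like the battery, the middle-sized one is meant.

How it is judged:
On the way, in this order (a step that is already met when the one before it is completed fails the run):
1. the cover hangs over the bar (x of cover_crown in the frame of bar_mid between -0.018 and 0.018 m and y of cover_crown in the frame of bar_mid between -0.065 and 0.065 m and z of cover_crown in the frame of bar_mid between -0.005 and 0.02 m and angle between cover's own z axis and vertical below 0.4 rad and angle between the x axis of cover and the y axis of bar_mid, either way round below 0.35 rad and contact force between cover and bar above 0.2 N), for 0.2 s.
2. the battery is fully home and both detent rollers have sprung back behind its ribs (x of battery in the frame of dock between -0.004 and 0.003 m and y of battery in the frame of dock between -0.004 and 0.004 m and angle between the x axis of battery and the x axis of dock, either way round below 0.05 rad and height (world z) of battery below 0.004 m and value of joint each of detent_left, detent_right below 0.0015 m), for 0.2 s.
At the end, for the whole second after the job is handed in: Cover resting astride the bar (crown within 18 mm across, 65 mm along; in line to 0.35 rad, lean under 0.4 rad). Battery within 4 mm of home, in line to 0.05 rad, flat, both rollers out (under 1.5 mm). All at rest; bystanders upright within 25 mm of their starts (all of step 1 and all of step 2 and linear speed of each of cover, battery below 0.02 m/s and distance of each of kettle, bottle, bowl, tin from where it was at the start of the episode below 0.025 m and angle between each of kettle, bottle, bowl, tin's own z axis and vertical below 0.2 rad); the robot touches nothing.
It fails at once if the battery is lifted (over 15 mm) or tipped (height (world z) of battery above 0.015 m or angle between battery's own z axis and vertical above 0.2 rad).
It fails at once if a bystander (kettle, bottle, bowl or tin) is knocked over or shifted by more than 25 mm (distance of any of kettle, bottle, bowl, tin from where it was at the start of the episode above 0.025 m or angle between any of kettle, bottle, bowl, tin's own z axis and vertical above 0.2 rad).
It also fails if it takes over 72 s, if anything falls off the work surface, if the arm or the gripper's body presses on something with over 40 N, if the wrist force passes 120 N, or if a joint passes its speed limit or range.

### The arm

A 6-joint arm with a two-finger parallel gripper is mounted at the origin on the work surface. World frame = base frame: x ahead of the robot, y to its left, z up, the work surface at z = 0. Lengths are in m, angles in rad, forces in N, time in s.
With the tool pointing down it reaches from about 0.25 to 0.725 m from the base axis. Payload 4 kg.
Tool frame: the origin (TCP) lies midway between the tips of the shut fingers; the grasp point (between the pads) lies 19 mm behind it (bot.grip_depth is the distance from the TCP to the grasp point, in m); z points along the fingers, y is the line along which they close (so a half turn about z gives the same grasp; the last joint's range is limited). The gripper opens to 85 mm and grips with 20 to 120 N. Pads are 22 mm wide; open, the fingers measure 114 mm over their backs; the gripper's body (76 mm by 85 mm) begins 54 mm behind the grasp point. The pads swing forward as they close: fully open they stand 13 mm farther back than shut.
Start: joints at [1.172, 0.241, 0.005, 1.335, 0, 1.571], TCP at [0.194, 0.461, 0.231] pointing down, gripper open.
Joint ranges: [-2.72, 2.72], [-1.05, 1.87], [-1.09, 1.28], [-1.99, 2.15], [-1.42, 1.44], [-3.14, 3.14]. Speed limits (rad/s): [2.79, 2.79, 3.14, 3.14, 3.14, 3.14].

### API

Orientations are given as a unit quaternion [x, y, z, w].
In Python, from workcell import bot gives the robot as it stands.
- The arm moves only by the shell command python3 -m creep 'ROWS'. ROWS is JSON, one flat list of numbers, 5 for each row, row after row: the shift along the world's x, y, z in m, then the turn about the world's z in rad, then the finger opening in m, from 0 to 0.0854. In form: [x, y, z, twist, claw, x, y, z, twist, claw, ...]. A call has 1 to 10 rows; each row is the pose to reach, as a shift and turn from the pose commanded when the call began; what a row does not reach only later rows make up. A row lasts 1/12 s, in which the tool goes at most 41.7 mm and 7.16 degrees, less where a joint would pass 70% of its speed; a pose out of reach is approached as far as the arm can. A call with a gripper value outside its range is refused whole. The fingers move at their own pace and stop on an object; the grip force is fixed at half the most. Time passes only in rows, so rows that repeat a pose let the fingers close. It gives the time, the measured TCP pose, the force, the opening and the grip force at its end, in the units of the state.
- bot.get_obs(): the state, without advancing time (a new reading comes with each control period).
- bot.camera(name): name is "side" or "top"; returns a dict with "pixels" (480x640x3 uint8, red, green, blue), "camera_matrix" (3x3 intrinsics, pixels), "extrinsics" (4x4, takes a point from world to camera coordinates). Camera axes: x right, y down, z forward; pixel columns grow to the right and rows downward; lengths in m; the calibration is good to about 2 mm. A picture is of the moment at which its call begins. There is no depth.
- bot.job_done(): hands the job in; it is judged then, once.
Trained networks look in the newest picture that a camera, given by its name, has taken for a name from the list of things; names that differ only in an ending like _2 or _b are one class to them, and where a whole thing is asked for, a point or a joint stands for the part that bears it (a point fixed in the world has none). Each returns a list of dicts, best first, with "score" (0 to 1); they miss things now and then, are a little off and sometimes report something else, mostly with a low value. They report only what shows in the picture. A call takes as long as a camera call. They do not tell look-alikes from the thing itself.
- bot.look_for(camera, thing): "centre" ([column, row] as shares, 0 to 1, of the picture: columns of its width, rows of its height, amid what is visible of it).
- bot.place_of(camera, thing): "centre" ([column, row] as shares, 0 to 1, of the picture: columns of its width, rows of its height: a listed point, or the origin of a listed thing).
The state is a dict: "clock": time; "joint_pos": joint angles; "joint_vel": joint speeds; "tau": joint torques, N m; "eef_pos": TCP position; "tool_rot": TCP orientation; "ft_force": force on the tool from outside, world axes, zero at the start; "ft_torque": the same for the moment, N m; "grip_width": finger opening in m; "grasp_force": force on a finger pad.
Only numpy, scipy, OpenCV 4.12 (cv2) and the standard library are available. Lean on these libraries where they do the work, as an engineer would, in place of code of your own. Each camera call takes 0.05 s, during which the arm holds its last target. There are 200 camera calls.

## Working session

There is one attempt and no reset: what is moved stays moved. The work goes in short steps, Python scripts to look and compute and a shell command to move; the robot and the scene stay as the last step left them, time stands still between calls to the robot, and variables do not carry over. Pictures are saved under pics/ and viewed, at most 10 in all, crops included, and the job is handed in when it is done.

```bash
mkdir -p pics; ls; cat > h.py <<'E'
from workcell import bot
import numpy as np, cv2
def snap(c,fn=None):
    r=bot.camera(c)
    if fn: cv2.imwrite('pics/'+fn,cv2.cvtColor(r['pixels'],cv2.COLOR_RGB2BGR))
    return r
def ray(r,px):
    K=np.array(r['camera_matrix']);T=np.array(r['extrinsics'])
    d=T[:3,:3].T@np.linalg.inv(K)@np.array([px[0],px[1],1.]);o=-T[:3,:3].T@T[:3,3]
    return o,d
def at_z(r,px,z):
    o,d=ray(r,px);return o+d*(z-o[2])/d[2]
def proj(r,p):
    K=np.array(r['camera_matrix']);T=np.array(r['extrinsics'])
    q=K@(T[:3,:3]@np.array(p)+T[:3,3]);return q[:2]/q[2]
E
python3 - <<'E'
from h import *
np.set_printoptions(precision=3,suppress=True)
for c in('top','side'):
    r=snap(c,c+'0.png');print(c,ray(r,(320,240)))
    for t,z in [('dock',0),('dock_mouth',0),('dock_stop',.03),('battery',0),('cover',0),('cover_crown',.07),('bar',0),('bar_mid',.18),('kettle',0),('bottle',0),('tin',0),('bowl',0)]:
        for d in bot.place_of(c,t)[:4]:
            p=np.array(d['centre'])*[640,480];print(t,round(d['score'],2),p,at_z(r,p,z)[:2])
E
```

```text
pics
top (array([ 0.359, -0.008,  1.488]), array([ 0.11 , -0.008, -0.994]))
dock_mouth 0.17 [505.088 254.496] [ 0.501 -0.471]
dock_stop 0.86 [220.992 236.304] [0.521 0.217]
battery 0.94 [382.72 198.48] [ 0.63 -0.17]
battery 0.71 [339.968 260.784] [ 0.473 -0.07 ]
battery 0.55 [407.104 336.   ] [ 0.297 -0.235]
cover 0.7 [252.928 242.496] [0.512 0.143]
cover_crown 0.91 [252.416 244.08 ] [0.501 0.137]
bar_mid 0.93 [505.216 255.216] [ 0.482 -0.415]
bar_mid 0.22 [252.416 178.416] [0.632 0.132]
kettle 0.82 [160.192 266.784] [0.446 0.365]
kettle 0.49 [502.272 255.984] [ 0.497 -0.464]
bottle 0.88 [162.688 201.024] [0.607 0.368]
tin 0.72 [249.6   312.912] [0.341 0.144]
bowl 0.81 [248.128 177.792] [0.671 0.162]
bowl 0.64 [505.792 252.48 ] [ 0.506 -0.473]
bowl 0.16 [338.624 260.976] [ 0.473 -0.066]
side (array([ 0.405, -1.075,  0.794]), array([ 0.074,  0.853, -0.517]))
dock 0.93 [323.328 253.824] [0.521 0.162]
dock_mouth 0.57 [377.984 251.088] [0.676 0.169]
dock_stop 0.55 [320.768 236.496] [0.517 0.206]
battery 0.79 [384.384 334.8  ] [ 0.631 -0.181]
battery 0.73 [310.272 303.984] [ 0.472 -0.061]
battery 0.69 [232.128 356.88 ] [ 0.296 -0.232]
cover 0.78 [318.72  254.496] [0.508 0.159]
cover_crown 0.67 [318.528 233.808] [0.506 0.153]
cover_crown 0.32 [262.976 256.896] [0.359 0.046]
bar_mid 0.71 [332.992 349.92 ] [ 0.487 -0.416]
bar_mid 0.16 [262.528 259.296] [ 0.365 -0.134]
kettle 0.56 [292.992 219.12 ] [0.444 0.365]
kettle 0.37 [331.52 352.32] [ 0.507 -0.23 ]
bottle 0.92 [348.288 214.416] [0.619 0.387]
tin 0.89 [262.272 257.088] [0.353 0.154]
```

View pics/top0.png

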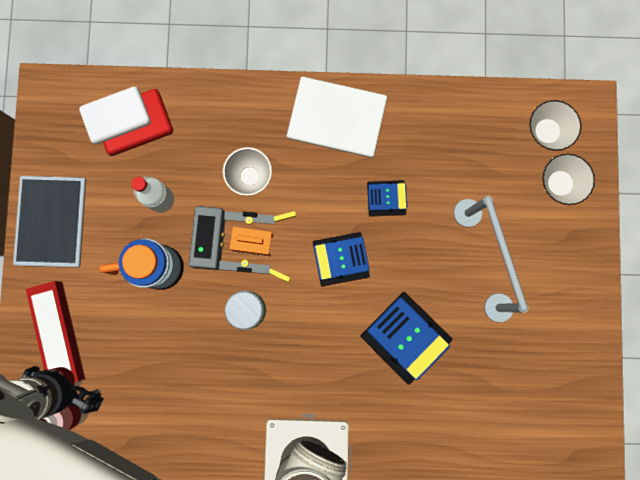

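View pics/side0.png

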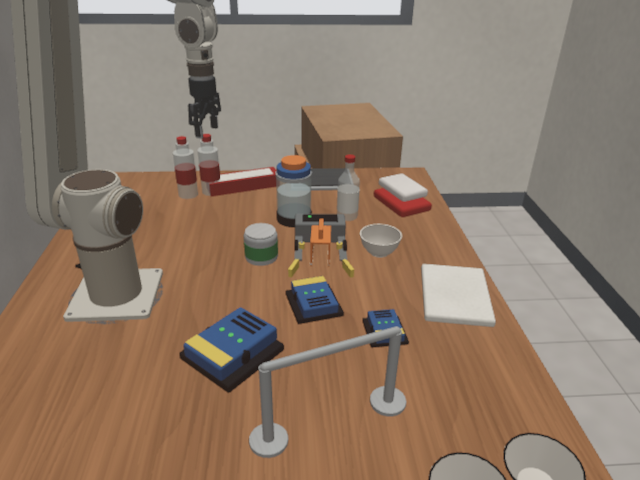

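The top picture shows the dock with the orange cover at about (250,240), its mouth opening right. The battery meant is at (342,258), with its stripe facing the dock. The bar runs from (488,199) to (524,309). In the side picture the middle-sized battery is at (314,298) and the bar crosses at (333,350).

```bash
cat > m.py <<'E'
from h import *
np.set_printoptions(precision=4,suppress=True)
def blobs(r,lo,hi,box,amin=8):
    hsv=cv2.cvtColor(r['pixels'],cv2.COLOR_RGB2HSV);m=cv2.inRange(hsv,np.array(lo),np.array(hi))
    k=np.zeros_like(m);x0,y0,x1,y1=box;k[y0:y1,x0:x1]=m[y0:y1,x0:x1]
    cs,_=cv2.findContours(k,cv2.RETR_EXTERNAL,cv2.CHAIN_APPROX_NONE)
    n,l,s,c=cv2.connectedComponentsWithStats(k)
    out=[]
    for i in range(1,n):
        if s[i,4]>=amin:
            pts=np.argwhere(l==i)[:,::-1].astype(np.float32)
            out.append((s[i,4],c[i],cv2.minAreaRect(pts)))
    return out
def wrect(r,rect,z):
    b=cv2.boxPoints(rect);w=np.array([at_z(r,p,z)[:2] for p in b]);return w
E
python3 - <<'E'
from m import *
r=snap('top')
for n,lo,hi,box,z in [('yellow',(25,120,120),(34,255,255),(185,195,375,295),.042),('blue',(105,120,60),(125,255,255),(305,225,375,290),.042),('orange',(5,150,120),(20,255,255),(215,215,280,265),.075)]:
    for a,c,rect in blobs(r,lo,hi,box):
        w=wrect(r,rect,z);e=[w[1]-w[0],w[2]-w[1]]
        print(n,a,c,at_z(r,c,z)[:2],'ctr',w.mean(0),'len',[np.linalg.norm(v) for v in e],'ang',[np.arctan2(v[1],v[0]) for v in e])
a,b=at_z(r,(488,199),.18),at_z(r,(524,309),.18);print('bar',a,b,np.linalg.norm(a-b),np.arctan2(*(b-a)[1::-1]))
R=np.array(bot.get_obs()['tool_rot']);print(R)
from scipy.spatial.transform import Rotation as Q;print(Q.from_quat(R).as_matrix(), bot.grip_depth)
p=cv2.cvtColor(r['pixels'],cv2.COLOR_RGB2BGR)[190:290,185:385];cv2.imwrite('pics/crop1.png',cv2.resize(p,(800,400),interpolation=cv2.INTER_CUBIC))
p=cv2.cvtColor(r['pixels'],cv2.COLOR_RGB2BGR)[185:335,440:540];cv2.imwrite('pics/crop2.png',cv2.resize(p,(400,600),interpolation=cv2.INTER_CUBIC))
E
```

```text
yellow 99 [284.1515 215.8586] [0.5732 0.0675] ctr [0.5733 0.0671] len [np.float64(0.05123770239725181), np.float64(0.01095478518752387)] ang [np.float64(-1.2710993747094246), np.float64(-2.84502176080748)]
yellow 33 [248.697  219.9697] [0.5608 0.1512] ctr [0.5607 0.1517] len [np.float64(0.015095705033661104), np.float64(0.015256312605923365)] ang [np.float64(-0.7443580652833992), np.float64(-2.3258482074637814)]
yellow 297 [323.0606 261.3333] [ 0.4677 -0.028 ] ctr [ 0.4686 -0.0278] len [np.float64(0.02041691544859848), np.float64(0.08066363322679243)] ang [np.float64(-1.3422902392637226), np.float64(-2.916797390746031)]
yellow 31 [244.6129 263.0645] [0.4581 0.1567] ctr [0.4582 0.1569] len [np.float64(0.014924955351798509), np.float64(0.015099152575115427)] ang [np.float64(-0.7478201068310316), np.float64(-2.3221491803712233)]
yellow 94 [279.2553 274.9149] [0.4326 0.0741] ctr [0.4328 0.0745] len [np.float64(0.010215910502325672), np.float64(0.05056607860721437)] ang [np.float64(-0.40003313132230467), np.float64(-1.9767865836505072)]
blue 1207 [346.2245 256.7382] [ 0.4802 -0.0823] ctr [ 0.4808 -0.0835] len [np.float64(0.08994127749905521), np.float64(0.08483167191870014)] ang [np.float64(-1.3514764659655574), np.float64(-2.932252514641535)]
blue 41 [316.9512 262.0244] [ 0.4657 -0.0136] ctr [ 0.4656 -0.0138] len [np.float64(0.002782972008452197), np.float64(0.08202388509384768)] ang [np.float64(-1.3422755339147978), np.float64(-2.9152125867429053)]
orange 2137 [251.6518 241.8212] [0.5055 0.1387] ctr [0.5051 0.1407] len [np.float64(0.10027138545561165), np.float64(0.13268115445715326)] ang [np.float64(0.02651986692917189), np.float64(-1.5595027458985589)]
bar [ 0.6028 -0.3781  0.18  ] [ 0.3688 -0.4547  0.18  ] 0.24621004195404478 -2.8250933520338504
[0.1981 0.9802 0.     0.    ]
[[-0.9215  0.3883  0.    ]
 [ 0.3883  0.9215  0.    ]
 [-0.      0.     -1.    ]] 0.0187
```

View pics/crop1.png

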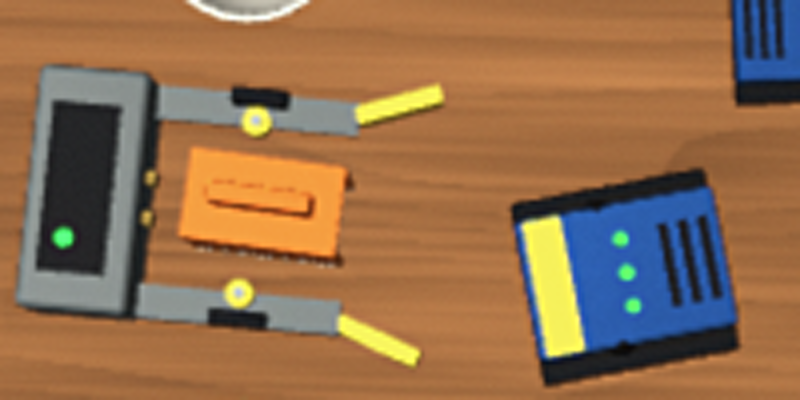

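View pics/crop2.png

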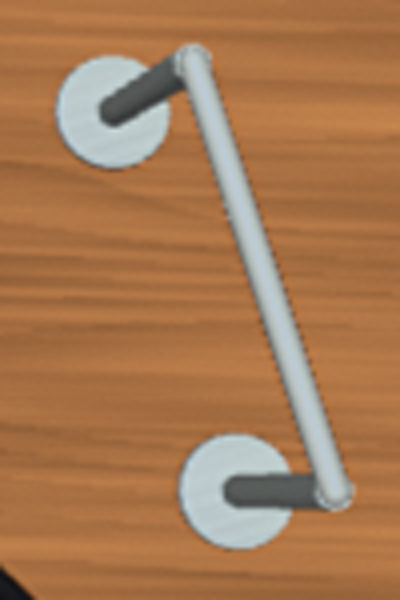

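The crops show the fin's centre at about (250,239), the rollers at (249,220) and (245,263), and the bar's ends confirmed. Next I measure the fin in both views.

```bash
python3 - <<'E'
from m import *
t=snap('top');s=snap('side')
for n,r,box,z in [('t',t,(215,215,285,265),.075),('s',s,(300,215,345,270),.075)]:
    for sat in (200,):
        for a,c,rect in blobs(r,(5,sat,170),(18,255,255),box,20):
            w=wrect(r,rect,z);e=[w[1]-w[0],w[2]-w[1]]
            print(n,a,c,at_z(r,c,z)[:2],'ctr',w.mean(0),[np.linalg.norm(v) for v in e],[np.arctan2(v[1],v[0]) for v in e])
print('fin top',at_z(t,(250,239.2),.1))
# check with projected model
def model(r,x,y,yaw,L,W,z):
    c,q=np.cos(yaw),np.sin(yaw)
    return [proj(r,(x+c*a-q*b,y+q*a+c*b,z)) for a,b in [(-L,-W),(L,-W),(L,W),(-L,W)]]
for n,r,b in (('t',t,(185,190,385,290)),('s',s,(270,190,370,290))):
    k=4 if n=='t' else 6
    im=cv2.cvtColor(r['pixels'],cv2.COLOR_RGB2BGR)[b[1]:b[3],b[0]:b[2]]
    im=cv2.resize(im,None,fx=k,fy=k,interpolation=cv2.INTER_CUBIC)
    for (x,y,yaw,L,W,z) in [(.5087,.1397,1.49,.045,.026,.075),(.5087,.1397,1.49,.03,.006,.105),(.5096+.054*0+.056*.093,.1555+.093,1.515,.033,.072,.065),(.473,-.0755,1.79,.06,.042,.042)]:
        p=(np.array(model(r,x,y,yaw,L,W,z))-[b[0],b[1]]+.5)*k
        cv2.polylines(im,[p.astype(np.int32)],True,(255,0,255),1)
    cv2.imwrite(f'pics/ov_{n}.png',im)
a=cv2.imread('pics/ov_t.png');b=cv2.imread('pics/ov_s.png');cv2.imwrite('pics/ovs.png',b)
E
```

```text
fin top [0.5087 0.1401 0.1   ]
```

View pics/ov_t.png

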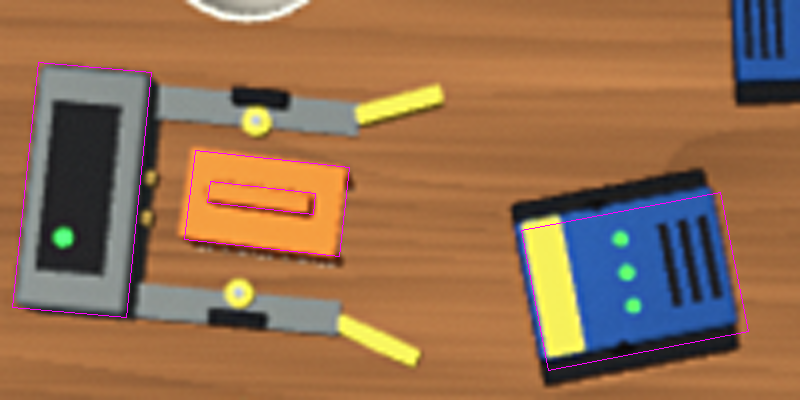

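View pics/ovs.png

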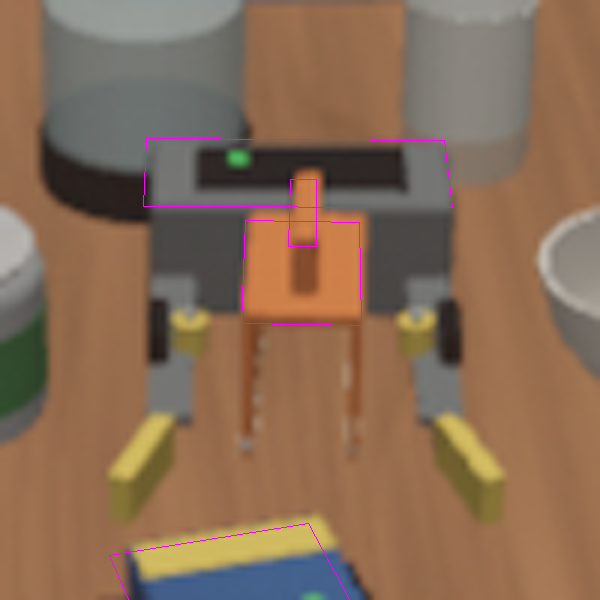

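The overlays fit the dock, and they refine the cover to about (0.510,0.142) at yaw 1.49 and the battery to about (0.4785,-0.071) at yaw 1.79. Now I move above the fin.

```bash
python3 -m creep '[0.02,-0.03,0.03,-0.12,0.05, 0.04,-0.07,0.03,-0.25,0.05, 0.06,-0.11,0.03,-0.37,0.05, 0.09,-0.14,0.03,-0.5,0.05, 0.12,-0.17,0.03,-0.62,0.05, 0.15,-0.20,0.03,-0.75,0.05, 0.18,-0.23,0.03,-0.87,0.05, 0.21,-0.26,0.03,-1.0,0.05, 0.24,-0.29,0.02,-1.12,0.05, 0.27,-0.31,0.0,-1.25,0.05]'
python3 -m creep '[0.04,-0.01,0,0,0.05, 0.046,-0.009,-0.03,0,0.05, 0.046,-0.009,-0.06,0,0.05, 0.046,-0.009,-0.08,0,0.05, 0.046,-0.009,-0.08,0,0.05]'
```

```text
clock: 2.28
eef_pos: [0.4564, 0.1566, 0.2392]
tool_rot: [0.735, 0.678, 0.002, 0.001]
ft_force: [0.4, 0.6, 0.0]
grip_width: 0.05
grasp_force: 0.0
clock: 2.7
eef_pos: [0.4968, 0.1481, 0.1521]
tool_rot: [0.733, 0.681, -0.004, -0.002]
ft_force: [-0.6, -0.1, -0.8]
grip_width: 0.0498
grasp_force: 0.0
```

```bash
python3 -m creep '[0,0,0,0,0.05, 0,0,0,0,0.05]'; python3 - <<'E'
from h import *
from scipy.spatial.transform import Rotation as Q
o=bot.get_obs();print(Q.from_quat(o['tool_rot']).as_matrix()[:,1],o['joint_pos'])
E
```

```text
clock: 2.87
eef_pos: [0.5007, 0.1498, 0.1584]
tool_rot: [0.732, 0.681, 0.001, 0.0]
ft_force: [0.6, 0.0, 0.5]
grip_width: 0.0502
grasp_force: 0.0
[ 0.99735257 -0.07269106  0.00196392] [ 2.90755287e-01  3.26153990e-01 -7.27808889e-02  1.16976475e+00
 -1.18982425e-05  1.93430625e+00]
```

```bash
python3 -m creep '[0.009,-0.008,-0.03,-0.008,0.05, 0.009,-0.008,-0.055,-0.008,0.05, 0.009,-0.008,-0.078,-0.008,0.05, 0.009,-0.008,-0.078,-0.008,0.05]'; python3 -m creep '[0,0,0,0,0.0, 0,0,0,0,0, 0,0,0,0,0, 0,0,0,0,0, 0,0,0,0,0, 0,0,0,0,0, 0,0,0,0,0]'
```

```text
clock: 3.2
eef_pos: [0.5071, 0.1411, 0.0769]
tool_rot: [0.735, 0.678, -0.002, -0.001]
ft_force: [-1.8, -0.5, -1.3]
grip_width: 0.0499
grasp_force: 0.0
clock: 3.78
eef_pos: [0.5111, 0.1422, 0.0817]
tool_rot: [0.735, 0.678, 0.003, 0.001]
ft_force: [0.4, -0.5, 7.7]
grip_width: 0.0106
grasp_force: 59.6
```

```bash
python3 -m creep '[0,0,0.02,0,0, 0,0,0.05,0,0, 0,0,0.085,0,0, 0,0,0.12,0,0, 0,0,0.155,0,0, 0,-0.01,0.19,-0.05,0, 0,-0.03,0.22,-0.12,0, 0,-0.06,0.225,-0.2,0, 0,-0.09,0.225,-0.3,0, 0,-0.12,0.225,-0.4,0]'
python3 -m creep '[0,-0.04,0,-0.1,0, 0,-0.08,0,-0.2,0, 0,-0.12,0,-0.3,0, -0.005,-0.16,0,-0.4,0, -0.01,-0.20,0,-0.5,0, -0.015,-0.24,0,-0.6,0, -0.02,-0.28,0,-0.68,0, -0.025,-0.32,0,-0.73,0, -0.025,-0.35,0,-0.774,0, -0.025,-0.35,0,-0.774,0]'
python3 -m creep '[0,0,0,0,0, 0,0,0,0,0, 0,0,0,0,0, 0,0,0,0,0]'
python3 - <<'E'
from m import *
from scipy.spatial.transform import Rotation as Q
o=bot.get_obs();print(Q.from_quat(o['tool_rot']).as_matrix()[:,1],o['joint_pos'])
E
```

```text
clock: 4.62
eef_pos: [0.5091, 0.0206, 0.3056]
tool_rot: [0.856, 0.517, 0.001, 0.001]
ft_force: [-0.6, 0.3, -1.6]
grip_width: 0.01
grasp_force: 58.7
clock: 5.45
eef_pos: [0.4826, -0.3342, 0.3031]
tool_rot: [0.988, 0.153, -0.001, 0.001]
ft_force: [0.9, -0.4, -2.2]
grip_width: 0.0105
grasp_force: 59.0
clock: 5.78
eef_pos: [0.4843, -0.3271, 0.3044]
tool_rot: [0.987, 0.158, 0.0, -0.0]
ft_force: [0.4, 0.4, -1.6]
grip_width: 0.0107
grasp_force: 59.0
[ 0.3127 -0.9499  0.    ] [-0.5942  0.4022  0.4194  1.5877  0.0002  2.2293]
```

```bash
python3 -m creep '[0,-0.04,0,0,0, 0,-0.075,0,0,0, 0.001,-0.089,0,0,0, 0.001,-0.089,0,0,0, 0.001,-0.089,0,0,0, 0.001,-0.089,0,0,0]'
python3 - <<'E'
from m import *
t=snap('top','top1.png');s=snap('side','side1.png')
for n,r in(('top',t),('side',s)):
    for th,z in(('cover_crown',.293),('bar_mid',.18)):
        for d in bot.place_of(n,th)[:2]:
            p=np.array(d['centre'])*[640,480];print(n,th,d['score'],p,at_z(r,p,z)[:2])
print(bot.get_obs()['eef_pos'])
im=cv2.imread('pics/side1.png')[180:480,200:500];cv2.imwrite('pics/s1c.png',cv2.resize(im,(600,600)))
E
```

```text
clock: 6.28
eef_pos: [0.4854, -0.4162, 0.3042]
tool_rot: [0.987, 0.158, 0.0, -0.0]
ft_force: [-0.3, 0.8, -2.0]
grip_width: 0.011
grasp_force: 59.5
top cover_crown 0.75 [522.176 249.216] [ 0.4842 -0.4132]
top bar_mid 0.3 [340.928 260.208] [ 0.4609 -0.0641]
side cover_crown 0.65 [332.8   292.512] [ 0.484  -0.4076]
side bar_mid 0.6 [331.008 350.112] [ 0.4836 -0.4164]
[ 0.4852 -0.4167  0.3046]
```

View pics/s1c.png

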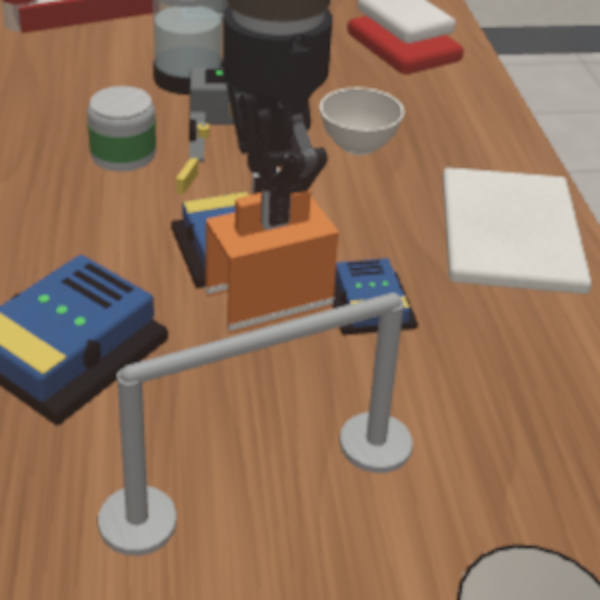

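The cover is held level above the bar, parallel to it and centred (crop (270,260) over the bar at (260,335)). Lowering now.

```bash
python3 -m creep '[0,0,-0.02,0,0, 0,0,-0.045,0,0, 0,0,-0.065,0,0, 0,0,-0.085,0,0, 0,0,-0.095,0,0, 0,0,-0.1,0,0, 0,0,-0.103,0,0, 0,0,-0.104,0,0, 0,0,-0.104,0,0]'
```

```text
clock: 7.33
eef_pos: [0.4855, -0.4179, 0.2012]
tool_rot: [0.988, 0.157, 0.001, 0.001]
ft_force: [0.8, -0.0, -2.7]
grip_width: 0.011
grasp_force: 59.4
```

```bash
python3 -m creep '[0,0,-0.001,0,0, 0,0,-0.002,0,0, 0,0,-0.003,0,0, 0,0,-0.003,0,0]'
```

```text
clock: 7.67
eef_pos: [0.4855, -0.4181, 0.1996]
tool_rot: [0.988, 0.157, 0.001, 0.001]
ft_force: [-1.6, 2.5, 4.6]
grip_width: 0.0111
grasp_force: 60.5
```

```bash
python3 -m creep '[0,0,0,0,0.02, 0,0,0,0,0.03, 0,0,0,0,0.045, 0,0,0,0,0.045, 0,0,0.02,0,0.045, 0,0,0.05,0,0.045, 0,0,0.085,0,0.045, 0,0,0.1,0,0.045]'
python3 - <<'E'
from m import *
s=snap('side','side2.png')
im=cv2.imread('pics/side2.png')[180:480,200:500];cv2.imwrite('pics/s2c.png',cv2.resize(im,(600,600)))
E
```

```text
clock: 8.33
eef_pos: [0.4857, -0.4182, 0.3016]
tool_rot: [0.988, 0.157, 0.002, 0.002]
ft_force: [-0.6, -0.8, 0.5]
grip_width: 0.0453
grasp_force: 0.0
```

View pics/s2c.png

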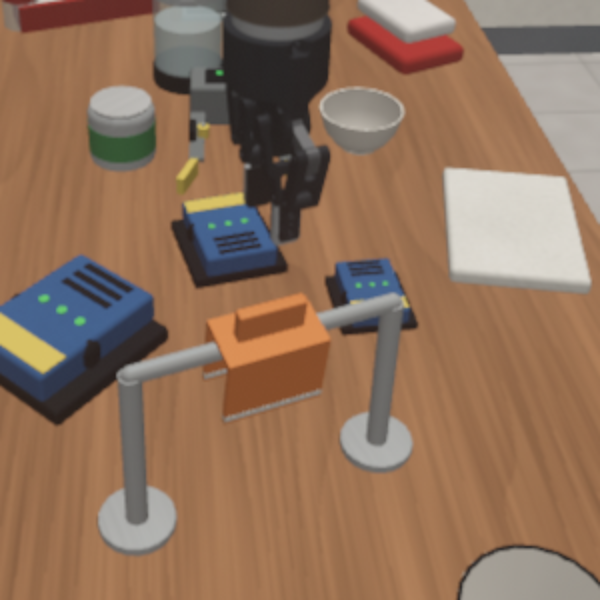

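The cover hangs astride the bar (crop (270,345)) and the gripper is clear of it. Next I straighten and centre the battery by pushing its left side with two spread fingertips.

```bash
python3 -m creep '[0,0.035,0,0.12,0.06, 0,0.07,0,0.25,0.06, -0.01,0.11,0,0.37,0.06, -0.02,0.15,0,0.5,0.06, -0.03,0.19,-0.02,0.62,0.06, -0.05,0.23,-0.03,0.75,0.06, -0.07,0.27,-0.04,0.87,0.06, -0.09,0.31,-0.06,1.0,0.06, -0.11,0.34,-0.08,1.12,0.06, -0.111,0.347,-0.10,1.25,0.06]'
python3 -m creep '[0,0,0,0.12,0.06, 0,0,0,0.25,0.06, 0,0,0,0.37,0.06, 0,0,0,0.5,0.06, 0,0,0,0.62,0.06, 0,0,0,0.75,0.06, 0,0,0,0.87,0.06, 0,0,0,1.0,0.06, 0,0,0,1.12,0.06, 0,0,0,1.25,0.06]'
python3 -m creep '[0,0,0,0.12,0.06, 0,0,0,0.25,0.06, 0,0,0,0.27,0.06, 0,0,0,0.27,0.06, 0,0,0,0.27,0.06]'
python3 - <<'E'
from m import *
from scipy.spatial.transform import Rotation as Q
o=bot.get_obs();a=Q.from_quat(o['tool_rot']).as_matrix()[:,1];print(np.arctan2(a[1],a[0]),o['joint_pos'])
E
```

```text
clock: 9.22
eef_pos: [0.3727, -0.0685, 0.1976]
tool_rot: [0.708, 0.706, 0.001, 0.001]
ft_force: [0.3, -0.1, -0.2]
grip_width: 0.0603
grasp_force: 0.0
clock: 10.05
eef_pos: [0.3737, -0.0705, 0.1967]
tool_rot: [0.164, 0.986, -0.0, -0.0]
ft_force: [-0.0, 0.5, -0.9]
grip_width: 0.0599
grasp_force: 0.0
clock: 10.47
eef_pos: [0.3738, -0.0705, 0.1968]
tool_rot: [0.033, 0.999, 0.0, -0.0]
ft_force: [0.2, 0.1, -0.1]
grip_width: 0.0598
grasp_force: 0.0
1.5040176677860786 [-0.1865  0.0243 -0.3404  1.2063  0.     -0.1197]
```

```bash
python3 -m creep '[-0.006,0,-0.035,0.01,0.06, -0.006,0,-0.07,0.01,0.06, -0.006,0,-0.105,0.01,0.06, -0.006,0,-0.14,0.01,0.06, -0.006,0,-0.165,0.01,0.06, -0.006,0,-0.182,0.01,0.06, -0.006,0,-0.19,0.01,0.06, -0.006,0,-0.193,0.01,0.06, -0.006,0,-0.193,0.01,0.06]'
```

```text
clock: 11.22
eef_pos: [0.368, -0.0706, 0.0039]
tool_rot: [0.028, 1.0, 0.0, -0.0]
ft_force: [0.1, 0.3, -0.4]
grip_width: 0.06
grasp_force: 0.0
```

```bash
python3 -m creep '[0.01,0,0,0,0.06, 0.02,0,0,0,0.06, 0.027,0,0,0,0.06, 0.033,0,0,0,0.06, 0.038,0,0,0,0.06, 0.043,0,0,0,0.06, 0.048,0,0,0,0.06, 0.053,0,0,0,0.06, 0.056,0,0,0,0.06, 0.056,0,0,0,0.06]'
cat > b.py <<'E'
from m import *
def seg(r,box):
    # battery top face (blue+yellow+black slots): silhouette rect of blue|yellow at z=.042
    hsv=cv2.cvtColor(r['pixels'],cv2.COLOR_RGB2HSV)
    m=cv2.inRange(hsv,(105,120,60),(125,255,255))|cv2.inRange(hsv,(25,120,120),(34,255,255))
    k=np.zeros_like(m);x0,y0,x1,y1=box;k[y0:y1,x0:x1]=m[y0:y1,x0:x1]
    k=cv2.morphologyEx(k,cv2.MORPH_CLOSE,np.ones((7,7),np.uint8))
    n,l,s,c=cv2.connectedComponentsWithStats(k);i=1+s[1:,4].argmax()
    p=np.argwhere(l==i)[:,::-1]
    w=np.array([at_z(r,q,.042)[:2] for q in p]).astype(np.float32)
    (cx,cy),(a,b),ang=cv2.minAreaRect((w*1000))
    return len(p),cx/1000,cy/1000,a,b,ang
if __name__=='__main__':
    import sys
    t=snap('top',sys.argv[1]);R=seg(t,tuple(map(int,sys.argv[2].split(','))));print(R)
    x,y=R[1:3];print('axis x here',.5096+.056*(y-.1555),bot.get_obs()['eef_pos'],bot.get_obs()['ft_force'])
    print([ (np.round(at_z(t,np.array(d['centre'])*[640,480],0)[:2],3),round(d['score'],2)) for d in bot.place_of('top','battery')])
    im=cv2.imread('pics/'+sys.argv[1])[190:310,215:375];cv2.imwrite('pics/c_'+sys.argv[1],cv2.resize(im,(800,600),interpolation=cv2.INTER_CUBIC))
E
python3 b.py t3.png 300,220,385,295
```

```text
clock: 12.05
eef_pos: [0.4251, -0.0707, 0.004]
tool_rot: [0.028, 1.0, -0.0, 0.001]
ft_force: [-0.6, -0.5, 0.2]
grip_width: 0.0598
grasp_force: 0.0
(805, 0.49502923583984376, -0.07792691040039063, 83.03987121582031, 115.98909759521484, 1.732466220855713)
axis x here 0.49652809301757816 [ 0.4249 -0.0708  0.0041] [-0.285  -0.8501 -0.386 ]
[(array([ 0.488, -0.078]), 0.9), (array([ 0.292, -0.229]), 0.67), (array([ 0.631, -0.172]), 0.64)]
```

View pics/c_t3.png

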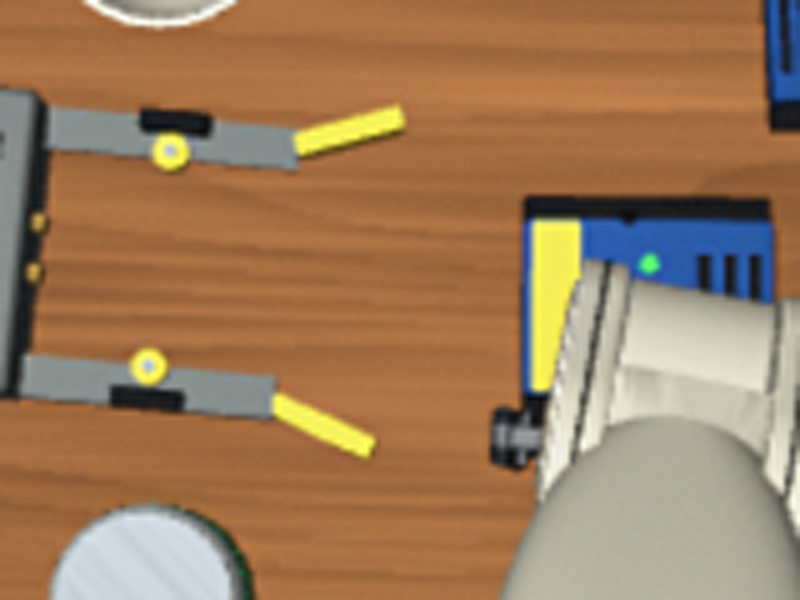

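The battery is now nearly on the dock axis (centre x 0.495, crop (650,300)) and about 0.09 rad off in yaw, well inside the mouth's width. I back off and go behind it.

```bash
python3 -m creep '[-0.02,0,0,0,0.06, -0.03,0,0.02,0,0.06, -0.03,0,0.06,0,0.06, -0.03,0,0.10,-0.1,0.06, -0.03,-0.03,0.12,-0.22,0.06, -0.03,-0.06,0.12,-0.34,0.06, -0.01,-0.09,0.12,-0.46,0.06, 0.01,-0.11,0.12,-0.58,0.06, 0.03,-0.12,0.12,-0.7,0.06, 0.05,-0.12,0.12,-0.82,0.06]'
python3 -m creep '[0.01,0,0,-0.12,0.06, 0.018,0,0,-0.24,0.06, 0.018,0,0,-0.36,0.06, 0.018,0,0,-0.48,0.06, 0.018,0,0,-0.6,0.06, 0.018,0,0,-0.72,0.06, 0.018,0,0,-0.75,0.06, 0.018,0,0,-0.75,0.06, 0.018,0,0,-0.75,0.06]'
python3 - <<'E'
from m import *
from scipy.spatial.transform import Rotation as Q
o=bot.get_obs();a=Q.from_quat(o['tool_rot']).as_matrix()[:,1];print(np.arctan2(a[1],a[0]),o['joint_pos'])
E
python3 b.py t4.png 300,220,385,295
```

```text
clock: 12.98
eef_pos: [0.4752, -0.1936, 0.1245]
tool_rot: [0.429, 0.903, -0.0, 0.001]
ft_force: [0.9, -0.0, -0.3]
grip_width: 0.0598
grasp_force: 0.0
clock: 13.73
eef_pos: [0.4921, -0.1908, 0.1242]
tool_rot: [0.726, 0.688, 0.0, 0.0]
ft_force: [-0.0, -0.0, -0.2]
grip_width: 0.0599
grasp_force: 0.0
-0.05418278189590571 [-0.3697  0.3649 -0.1117  1.0934 -0.0002  1.2553]
(1723, 0.49502456665039063, -0.07793119049072265, 83.06246948242188, 115.97333526611328, 1.7159008979797363)
axis x here 0.4965278533325196 [ 0.4921 -0.1907  0.1241] [ 0.0822 -0.1696 -0.2242]
[(array([ 0.624, -0.172]), 0.71), (array([ 0.493, -0.08 ]), 0.6)]
```

```bash
python3 -m creep '[0.001,0,-0.035,0,0.06, 0.001,0,-0.07,0,0.06, 0.001,0,-0.1,0,0.06, 0.001,0,-0.115,0,0.06, 0.001,0,-0.12,0,0.06, 0.001,0,-0.12,0,0.06]'
python3 -m creep '[0.001,0.02,0,0,0.06, 0.002,0.03,0,0,0.06, 0.002,0.035,0,0,0.06, 0.002,0.04,0,0,0.06, 0.003,0.045,0,0,0.06, 0.003,0.05,0,0,0.06, 0.003,0.055,0,0,0.06, 0.003,0.06,0,0,0.06, 0.004,0.065,0,0,0.06, 0.004,0.07,0,0,0.06]'
python3 b.py t5.png 280,220,385,295
```

```text
clock: 14.33
eef_pos: [0.4918, -0.1901, 0.0026]
tool_rot: [0.726, 0.688, -0.001, -0.001]
ft_force: [-0.5, -0.3, -0.2]
grip_width: 0.06
grasp_force: 0.0
clock: 15.17
eef_pos: [0.4976, -0.1205, 0.0043]
tool_rot: [0.726, 0.687, 0.0, 0.001]
ft_force: [0.8, -4.1, 2.7]
grip_width: 0.06
grasp_force: 1.6
(1389, 0.5001709289550781, -0.042522735595703125, 100.10749816894531, 84.42060089111328, 86.94491577148438)
axis x here 0.49851072680664066 [ 0.4974 -0.1194  0.0042] [ 0.8063 -1.4376  1.046 ]
[(array([ 0.63, -0.17]), 0.98), (array([ 0.498, -0.051]), 0.96), (array([ 0.293, -0.236]), 0.76)]
```

```bash
python3 -m creep '[0,0.008,0,0,0.06, 0.001,0.016,0,0,0.06, 0.001,0.024,0,0,0.06, 0.002,0.032,0,0,0.06, 0.002,0.04,0,0,0.06, 0.003,0.048,0,0,0.06, 0.003,0.056,0,0,0.06, 0.004,0.064,0,0,0.06, 0.004,0.072,0,0,0.06, 0.004,0.08,0,0,0.06]'
python3 b.py t6.png 240,220,385,295
```

```text
clock: 16.1
eef_pos: [0.5008, -0.0396, 0.0039]
tool_rot: [0.726, 0.687, -0.0, -0.0]
ft_force: [-0.3, -2.1, 0.6]
grip_width: 0.0601
grasp_force: 1.0
(1097, 0.5120908203125, 0.05147655868530274, 77.50255584716797, 99.53083038330078, 88.44366455078125)
axis x here 0.503774687286377 [ 0.5007 -0.0381  0.0038] [0.5836 1.5247 0.2678]
[(array([0.501, 0.03 ]), 0.97), (array([ 0.639, -0.169]), 0.97), (array([ 0.299, -0.23 ]), 0.87)]
```

```bash
python3 -m creep '[0,0.008,0,0,0.06, 0.001,0.016,0,0,0.06, 0.001,0.024,0,0,0.06, 0.002,0.032,0,0,0.06, 0.002,0.04,0,0,0.06, 0.003,0.048,0,0,0.06, 0.003,0.056,0,0,0.06, 0.004,0.064,0,0,0.06, 0.004,0.072,0,0,0.06, 0.004,0.08,0,0,0.06]'
python3 -m creep '[0,0.003,0,0,0.06, 0,0.006,0,0,0.06, 0,0.009,0,0,0.06, 0.001,0.012,0,0,0.06, 0.001,0.015,0,0,0.06, 0.001,0.018,0,0,0.06, 0.001,0.021,0,0,0.06, 0.001,0.024,0,0,0.06, 0.001,0.027,0,0,0.06, 0.001,0.027,0,0,0.06]'
```

```text
clock: 17.03
eef_pos: [0.505, 0.0403, 0.004]
tool_rot: [0.726, 0.687, -0.0, -0.0]
ft_force: [-0.3, -2.1, -0.4]
grip_width: 0.0601
grasp_force: 1.0
clock: 17.87
eef_pos: [0.5063, 0.0661, 0.0041]
tool_rot: [0.726, 0.687, -0.0, 0.001]
ft_force: [1.0, -5.2, -1.0]
grip_width: 0.0601
grasp_force: 2.1
```

```bash
for i in 1; do python3 -m creep '[0,0.002,0,0,0.06, 0,0.004,0,0,0.06, 0,0.006,0,0,0.06, 0,0.008,0,0,0.06, 0,0.01,0,0,0.06, 0,0.012,0,0,0.06, 0.001,0.014,0,0,0.06, 0.001,0.016,0,0,0.06, 0.001,0.016,0,0,0.06]'; done; python3 b.py t7.png 200,215,300,270
```

```text
clock: 18.62
eef_pos: [0.5072, 0.0832, 0.0041]
tool_rot: [0.726, 0.688, 0.001, -0.0]
ft_force: [0.9, -1.8, -0.6]
grip_width: 0.0602
grasp_force: 0.5
(540, 0.5106177978515625, 0.19315785217285156, 83.26011657714844, 42.51101303100586, 1.7372910976409912)
axis x here 0.5117088397216797 [0.5071 0.0832 0.0041] [ 0.9288 -0.6024  0.1797]
[(array([ 0.302, -0.229]), 0.91), (array([0.511, 0.157]), 0.9), (array([ 0.635, -0.171]), 0.58), (array([0.523, 0.22 ]), 0.26)]
```

Force dropped, so the ribs have probably passed. I press on gently until the stop shows.

```bash
python3 -m creep '[0,0.001,0,0,0.06, 0,0.002,0,0,0.06, 0,0.003,0,0,0.06, 0,0.003,0,0,0.06, 0,0.003,0,0,0.06]'
```

```text
clock: 19.13
eef_pos: [0.5069, 0.0859, 0.004]
tool_rot: [0.726, 0.688, 0.0, -0.0]
ft_force: [0.1, -0.4, -0.1]
grip_width: 0.0596
grasp_force: 0.2
```

```bash
python3 -m creep '[0,0.001,0,0,0.06, 0,0.002,0,0,0.06, 0,0.003,0,0,0.06, 0,0.003,0,0,0.06]';python3 -m creep '[0,0.001,0,0,0.06, 0,0.002,0,0,0.06, 0,0.002,0,0,0.06]'
```

```text
clock: 19.47
eef_pos: [0.5069, 0.0872, 0.0041]
tool_rot: [0.727, 0.687, -0.001, 0.001]
ft_force: [1.1, -6.3, 2.0]
grip_width: 0.0596
grasp_force: 2.9
clock: 19.72
eef_pos: [0.5067, 0.0872, 0.0041]
tool_rot: [0.727, 0.686, -0.002, 0.002]
ft_force: [-0.8, -11.4, 3.4]
grip_width: 0.0598
grasp_force: 5.6
```

```bash
python3 -m creep '[0,0.002,0,0,0.06, 0,0.004,0,0,0.06, 0,0.004,0,0,0.06]'; python3 -m creep '[0,-0.01,0,0,0.06, 0,-0.03,0,0,0.06, 0,-0.05,0.02,0,0.06, 0,-0.09,0.05,0,0.06, -0.02,-0.13,0.09,0,0.06, -0.05,-0.17,0.13,0,0.06, -0.08,-0.2,0.16,0,0.06, -0.1,-0.22,0.16,0,0.06]'
python3 - <<'E'
from m import *
t=snap('top','t9.png');s=snap('side','s9.png')
for n,r in(('top',t),('side',s)):
    for th,z in(('battery',0),('cover_crown',.188)):
        print(n,th,[(np.round(at_z(r,np.array(d['centre'])*[640,480],z)[:2],3),round(d['score'],2)) for d in bot.place_of(n,th)])
for a,c,rect in blobs(t,(25,120,120),(34,255,255),(185,195,300,295)):
    print(a,c,at_z(t,c,.042)[:2])
A=cv2.imread('pics/t9.png')[190:300,185:305];B=cv2.imread('pics/s9.png')[190:300,260:380]
C=cv2.imread('pics/s9.png')[290:450,230:430]
o=np.zeros((600,800,3),np.uint8);o[:366,:400]=cv2.resize(A,(400,366),interpolation=cv2.INTER_CUBIC);o[:366,400:]=cv2.resize(B,(400,366),interpolation=cv2.INTER_CUBIC);o[370:,:290]=cv2.resize(C,(290,230))
cv2.imwrite('pics/fin.png',o)
E
```

```text
clock: 19.97
eef_pos: [0.5066, 0.0871, 0.0042]
tool_rot: [0.728, 0.686, -0.005, 0.006]
ft_force: [0.2, -25.0, 5.2]
grip_width: 0.0599
grasp_force: 11.7
clock: 20.63
eef_pos: [0.432, -0.0986, 0.1488]
tool_rot: [0.726, 0.688, 0.002, 0.001]
ft_force: [0.5, -0.9, -0.5]
grip_width: 0.0603
grasp_force: 0.0
top battery [(array([ 0.625, -0.175]), 0.94), (array([ 0.288, -0.232]), 0.65), (array([0.503, 0.148]), 0.56)]
top cover_crown [(array([ 0.488, -0.421]), 0.93)]
side battery [(array([ 0.628, -0.175]), 0.93), (array([0.493, 0.152]), 0.83), (array([ 0.291, -0.236]), 0.77)]
side cover_crown [(array([ 0.365, -0.147]), 0.67), (array([ 0.487, -0.414]), 0.66)]
99 [284.1515 215.8586] [0.5732 0.0675]
34 [248.7353 220.0588] [0.5606 0.1511]
297 [227.0875 239.7273] [0.5121 0.2004]
33 [244.697  262.9697] [0.4583 0.1565]
93 [279.2903 274.957 ] [0.4325 0.074 ]
```

View pics/fin.png

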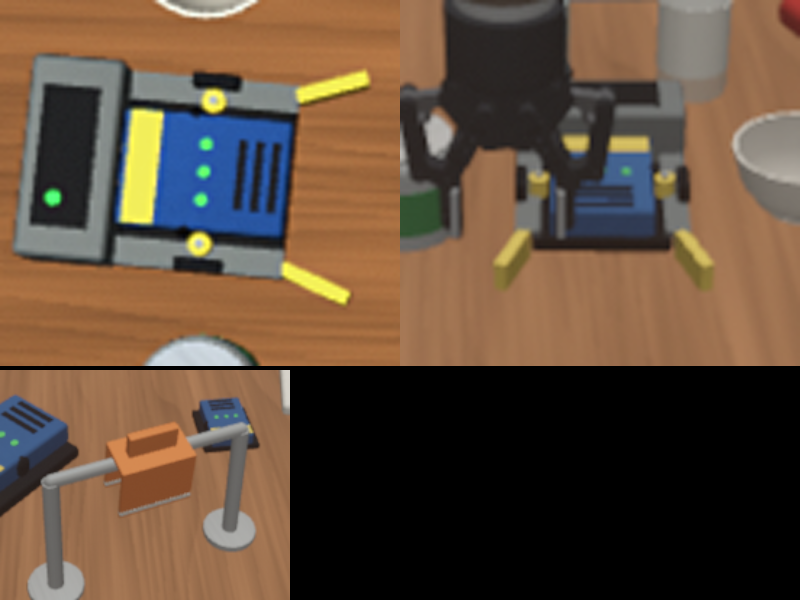

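The battery sits against the stop, its rear level with the rail ends. Both rollers at (213,100) and (200,243) are back at their starting pixels, and the cover still hangs on the bar.

```bash
python3 -m creep '[0,0,0,0,0.06, 0,0,0,0,0.06, 0,0,0,0,0.06, 0,0,0,0,0.06]'; python3 -c "
from workcell import bot
print(bot.job_done())"
```

```text
clock: 21.27
eef_pos: [0.4313, -0.0974, 0.1459]
tool_rot: [0.726, 0.688, -0.0, -0.001]
ft_force: [-0.4, -0.2, -0.3]
grip_width: 0.0595
grasp_force: 0.0
the job is handed in; nothing more can be done
None
```

I handed the job in at 21.3 s of the 72 s (no verdict came back): the cover hangs astride the bar, the battery is against the dock's stop with both rollers back out, and the arm was never near the kettle, bottle, bowl or tin.

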